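# Refit the square T-handle to the darts chest and hook it shut

### The arm

A 7-joint arm with a two-finger parallel gripper is mounted at the origin on the work surface. World frame = base frame: x ahead of the robot, y to its left, z up, the work surface at z = 0. Lengths are in m, angles in rad, forces in N, time in s.
With the tool pointing down it reaches from about 0.35 to 0.9 m from the base axis. Payload 8.1 kg.
Tool frame: the origin (TCP) lies midway between the tips of the shut fingers; the grasp point (between the pads) lies 19 mm behind it; z points along the fingers, y is the line along which they close (so a half turn about z gives the same grasp; the last joint's range is limited). The gripper opens to 92 mm and grips with 3 to 60 N. Pads are 19 mm wide; open, the fingers measure 130 mm over their backs; the gripper's body (75 mm by 190 mm) begins 47 mm behind the grasp point.
Start: joints at [1.14, 0.434, 0.025, 1.573, -0.012, 1.134, -0.075], TCP at [0.201, -0.592, 0.227] pointing down, gripper open.
Joint ranges: [-2.62, 2.62], [-0.44, 2.09], [-1.27, 1.32], [0.08, 2.57], [-1.32, 4.46], [0.12, 2], [-2.74, 2.74]. Speed limits (rad/s): [2.22, 2.22, 3.01, 3.01, 3.14, 3.14, 3.14].

### API

Orientations are given as a rotation vector (axis times angle).
In Python, from cell import arm gives the robot as it stands.
- The arm moves only by the tool arm_command, never from a script. Its arguments are lists of equal length, an entry for each row: "dp": the shift along the tool's x, y, z in units of 25 mm (1.0 is 25 mm), a list of three; "angular": the turn, a rotation vector about the tool's x, y, z in units of 0.15 rad (1.0 is 0.15 rad), a list of three; "claw": the opening, from 0 (shut) to 1 (fully open). In form: {"dp": [[x, y, z], ...], "angular": [[rx, ry, rz], ...], "claw": [claw, ...]}. A call has 1 to 10 rows; each row shifts and turns the commanded pose from where the row before left it, along the tool's axes as they then stand; what a row does not reach is not made up. A row lasts 1/10 s, in which the tool goes at most 50 mm and 8.59 degrees, less where a joint would pass 70% of its speed; a pose out of reach is approached as far as the arm can. A call with a number of a shift or a turn outside -1 to 1 is refused whole. A call with a gripper value outside its range is refused whole. The fingers move at their own pace and stop on an object; "force" is the grip in N (left out, the last holds). Time passes only in rows, so rows that do not move let the fingers close. It gives the time, the measured TCP pose, the force, the opening and the grip force at its end, in the units of the state.
- arm.observe(): the state, without advancing time (a new reading comes with each control period).
- arm.get_image(name): name is "side" or "top"; returns a dict with "frame" (384x512x3 uint8, red, green, blue), "z_map" (384x512 float32, m along the optical axis (not along the pixel's ray), 0 where there is no reading), "K" (3x3 intrinsics, pixels), "R" (3x3) and "t" (3): a world point X has camera coordinates R X + t. Camera axes: x right, y down, z forward; pixel columns grow to the right and rows downward; lengths in m; the calibration is good to about 2 mm. A picture is of the moment at which its call begins.
- arm.sign_off(): hands the job in; it is judged then, once.
The state is a dict: "clock": time; "joints": joint angles; "dq": joint speeds; "joint_efforts": joint torques, N m; "position": TCP position; "ee_rot": TCP orientation; "force": force on the tool from outside, world axes, zero at the start; "ft_torque": the same for the moment, N m; "width": opening from 0.0 (shut) to 1.0 (fully open); "gripper_force": force on a finger pad.
Only numpy, scipy, OpenCV 4.12 (cv2) and the standard library are available. Lean on these libraries where they do the work, as an engineer would, in place of code of your own. Each camera call takes 0.05 s, during which the arm holds its last target. There are 200 camera calls.

### The job

Take the brass T-handle out of its wooden stand, feel for the angle at which its square spindle slips into the latch hub on the darts chest, and thread it in until its collar sits fully home on the hub. Then turn it clockwise until the brass hook is all the way round against its stop on the keeper, and leave the handle standing in the hub. Work gently, never forcing the handle against the latch, and leave the other things on the table where they are.

Things in the scene. Friction and masses are not known exactly. Their poses are not given: they have to be found in the camera images.
- key: Brass T-handle, upright, 87 mm tall, 0.14-0.26 kg. Origin: centre of its lower end. Up from there: round tapered pilot (z 0-10 mm; 6 mm wide at the tip, 13 from z 6 up), square spindle 13 x 13 (z 10-35, flats along its x and y), round collar 32 across (35-39), neck 11 thick (39-69), crossbar (centre z 78; 64 along x, 14 along y, 18 high). Starts in the stand, origin 25 mm above the table.
- stand: Wooden block that holds the key, fixed, 70 (x) x 90 (y) x 60 mm high, with a round hole 26 mm wide and 45 mm deep in the middle of its top, wide enough for the spindle at any angle. Origin at the centre of its underside.
- chest: Low mahogany darts chest, fixed, 180 (x) x 260 (y) x 60 mm high, twin leaves on top. Origin: centre of its underside. On its top lies the brass hook latch: a ring round the hub (62 mm across, 65.5 mm above the table) with a flat arm reaching 84 mm from the hub axis. The keeper stud stands 72 mm from that axis towards the chest's -y, 12 mm above the lid.
- hub_mouth (a point): Centre of the mouth of the latch hub's square hole, on its vertical axis, 66 mm above the table; axes are the chest's, not the hub's. The hub is a flat-topped square boss 34 mm wide; hole 14.5 x 14.5 mm, 46 deep, parallel to the boss. The round pilot enters at any angle, the square only within about 0.1 rad. Fully in, the key's origin is 35 mm below this point.
- hook (a joint): Hook angle, rad, clockwise from above: 0-0.2 at the start (open), 0.6 at its stop on the keeper. Friction 0.1 N m holds it. The hub inside has 0.5 rad of play either way before it drags the hook; it rests anywhere in that play (friction 0.08 N m) and its angle is not measured. At mid play with hook at 0 its hole is square to the chest's x and y; mid play turns with the hook.
- bell: Brass hand bell, 68 mm across, 113 mm high, to be left alone. Origin under its centre.
- mug: Glass pint mug, 86 mm across plus handle, 125 mm high, to be left alone. Origin under its centre.
- tin: Red tin of steel points, 56 mm across, 50 mm high, to be left alone. Origin under its centre.
- punch: Chrome flight punch, about 120 x 40 x 50 mm, to be left alone. Origin under its centre.
- duster: Wooden-backed chalk duster, 50 x 130 x 41 mm, to be left alone. Origin under its centre.
- dart: A dart lying on a small cork rest, about 140 mm long, 36 mm high, to be left alone. Origin under the rest's centre.
There are look-alikes about, which are no part of the job. What is shaped like the key but blue, pink or turquoise is not meant.

How it is judged:
By the outcome, as a careful person would: the job done as asked, in the order asked, and still so for the second after the job is handed in, with the robot touching nothing.
It also fails if it takes over 64 s, if anything falls off the work surface, if the arm or the gripper's body presses on something with over 40 N, if the wrist force passes 120 N, or if a joint passes its speed limit or range.

## Working session

There is one attempt and no reset: what is moved stays moved. The work goes in short steps, Python scripts to look and compute and a tool call to move; the robot and the scene stay as the last step left them, time stands still between calls to the robot, and variables do not carry over. Pictures are saved under pics/ and viewed, at most 10 in all, crops included, and the job is handed in when it is done.

Besides the shell and the picture viewer there is one more tool, called after "Request:" as name(argument=value, ...) on one line, values as JSON. arm_command: Moves the arm, as the interface text tells. Its arguments: {"type":"object","properties":{"dp":{"type":"array","items":{"type":"array","items":{"type":"number"}}},"angular":{"type":"array","items":{"type":"array","items":{"type":"number"}}},"claw":{"type":"array","items":{"type":"number"}},"force":{"type":"number"}},"required":["dp","angular","claw"]}

```bash
mkdir -p pics; ls; python3 - <<'E'
from cell import arm
import cv2,numpy as np
s=arm.observe();print({k:np.round(v,3) for k,v in s.items()})
for n in("top","side"):
    d=arm.get_image(n);cv2.imwrite(f"pics/{n}0.png",cv2.cvtColor(d["frame"],cv2.COLOR_RGB2BGR));np.savez(f"{n}0.npz",**d)
    print(n,np.round(d["R"],3).tolist(),np.round(d["t"],3),d["K"].tolist())
E
```

```text
pics
{'clock': np.float64(0.0), 'joints': array([ 1.14 ,  0.435,  0.025,  1.574, -0.012,  1.134, -0.075]), 'dq': array([-0.001, -0.001,  0.001,  0.001, -0.001, -0.001, -0.   ]), 'joint_efforts': array([-1.0000e-03, -6.6785e+01,  9.8500e-01, -3.1445e+01, -6.0000e-02,
        4.3000e-02,  0.0000e+00]), 'position': array([ 0.201, -0.591,  0.226]), 'ee_rot': array([-3.098e+00, -5.120e-01,  1.000e-03]), 'force': array([-0.259, -0.234,  0.065]), 'ft_torque': array([ 0.002, -0.023, -0.045]), 'gripper_force': np.float64(0.0), 'width': np.float64(1.003)}
top [[-0.016, -1.0, 0.025], [-0.99, 0.012, -0.143], [0.143, -0.027, -0.989]] [0.015 0.602 1.008] [[366.2529614104936, 0.0, 256.5220702094303], [0.0, 366.2529614104936, 192.1632340432679], [0.0, 0.0, 1.0]]
side [[-0.993, -0.117, -0.018], [-0.081, 0.783, -0.617], [0.087, -0.611, -0.787]] [0.562 0.087 1.11 ] [[369.48471640494046, 0.0, 258.9101837979567], [0.0, 369.48471640494046, 189.00642421705814], [0.0, 0.0, 1.0]]
```

View pics/top0.png

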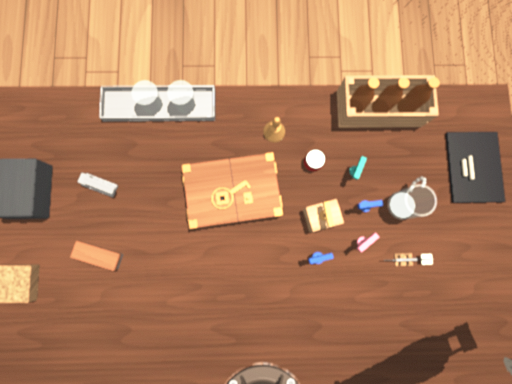

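View pics/side0.png

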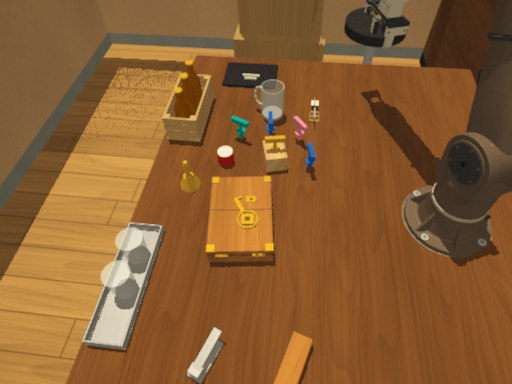

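The top view shows the chest at about (232,190), the hub at (222,198), the keeper at (248,198) and the hook arm pointing up-right towards (245,185). The stand with the brass key is at about (323,216), with blue, pink and turquoise look-alikes around it. The side view agrees. Next I'll measure the positions.

```bash
cat > h.py <<'E'
import numpy as np,cv2
def cloud(d):
    z=d["z_map"];v,u=np.indices(z.shape);K=d["K"]
    c=np.stack([(u-K[0,2])/K[0,0]*z,(v-K[1,2])/K[1,1]*z,z],-1)
    return (c-d["t"])@d["R"]
def proj(d,X):
    c=d["R"]@np.array(X)+d["t"];p=d["K"]@c;return p[:2]/p[2]
def rect(P):
    return cv2.minAreaRect((P[:,:2]*1000).astype(np.float32))
def crop(d,u0,v0,u1,v1,s,name):
    cv2.imwrite(name,cv2.cvtColor(cv2.resize(d["frame"][v0:v1,u0:u1],None,fx=s,fy=s,interpolation=cv2.INTER_CUBIC),cv2.COLOR_RGB2BGR))
E
python3 - <<'E'
from h import *
T=dict(np.load("top0.npz"));S=dict(np.load("side0.npz"))
for n,d in(("top",T),("side",S)):
    P=cloud(d)
    c=P[198,222] if n=="top" else P[218,247]
    k=P[212,323] if n=="top" else P[142,275]
    print(n,"hub px",c.round(3),"key px",k.round(3))
    ctr=cloud(T)[190,232]
    m=(abs(P[...,0]-ctr[0])<.15)&(abs(P[...,1]-ctr[1])<.17)&(P[...,2]>.054)&(P[...,2]<.063)
    print(" chest lid",m.sum(),rect(P[m]))
    k0=cloud(T)[214,323]
    near=(abs(P[...,0]-k0[0])<.06)&(abs(P[...,1]-k0[1])<.06)
    m=near&(P[...,2]>.055)&(P[...,2]<.064);print(" stand top",m.sum(),rect(P[m]))
    m=near&(P[...,2]>.098)&(P[...,2]<.12);Q=P[m];print(" bar",m.sum(),rect(Q),Q.mean(0).round(4),np.percentile(Q[:,2],[5,50,95]).round(3))
a=cv2.resize(T["frame"][140:240,170:390],None,fx=3.6,fy=3.6,interpolation=cv2.INTER_CUBIC)
cv2.imwrite("pics/a.png",a[...,::-1])
b=cv2.resize(S["frame"][110:270,180:340],None,fx=3.7,fy=3.7,interpolation=cv2.INTER_CUBIC)
cv2.imwrite("pics/b.png",b[...,::-1])
E
```

```text
top hub px [0.587 0.106 0.039] key px [ 0.54  -0.178  0.067]
 chest lid 5031 ((607.2266235351562, 77.45993041992188), (181.11453247070312, 260.83685302734375), 7.327873229980469)
 stand top 595 ((532.1824951171875, -182.8656005859375), (70.0699462890625, 91.23776245117188), 14.565388679504395)
 bar 154 ((531.907958984375, -182.472412109375), (63.82518768310547, 15.391617774963379), 10.225991249084473) [ 0.5316 -0.1818  0.111 ] [0.101 0.112 0.116]
side hub px [0.587 0.098 0.054] key px [ 0.532 -0.172  0.097]
 chest lid 4460 ((610.7568359375, 79.01437377929688), (180.55320739746094, 265.77587890625), 7.3561320304870605)
 stand top 307 ((535.4862670898438, -177.4302215576172), (69.55801391601562, 90.96363830566406), 14.291748046875)
 bar 113 ((534.994873046875, -179.999267578125), (61.61072540283203, 19.727201461791992), 10.350641250610352) [ 0.5334 -0.1773  0.1067] [0.099 0.108 0.111]
```

View pics/a.png

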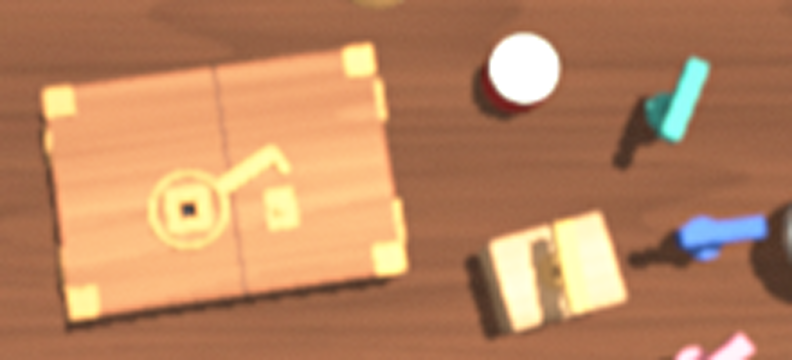

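View pics/b.png

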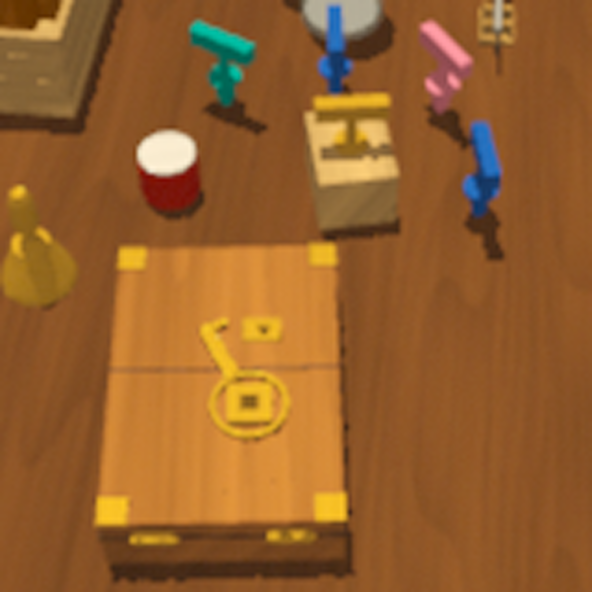

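Both views show the brass key in its stand with the bar lying about 10° from world x, and the chest yawed about 7.3°. The sizes check out: lid 181x260, stand 70x91, bar 64x15. I'll start the approach.

Request:
arm_command(dp=[[0,0,0],[0.5,-0.4,0],[0.9,-0.78,0],[0.9,-0.78,0],[0.9,-0.78,0],[0.9,-0.78,0],[0.9,-0.78,0],[0.9,-0.78,0],[0.9,-0.78,0],[0.9,-0.78,0]], angular=[[0,0,1],[0,0,0],[0,0,0],[0,0,0],[0,0,0],[0,0,0],[0,0,0],[0,0,0],[0,0,0],[0,0,0]], claw=[1,1,1,1,1,1,1,1,1,1])

```text
clock: 1.1
position: [0.3624, -0.3919, 0.2266]
ee_rot: [-3.128, -0.287, 0.0]
force: [1.2, 1.0, -0.3]
width: 1.001
gripper_force: 0.0
```

Request:
arm_command(dp=[[0.9,-0.78,0],[0.9,-0.78,0],[0.9,-0.78,0],[0.9,-0.78,0],[0.9,-0.78,0],[0.9,-0.78,0],[0.7,-0.6,0],[0.4,-0.4,0],[0,0,0],[0,0,0]], angular=[[0,0,0],[0,0,0],[0,0,0],[0,0,0],[0,0,0],[0,0,0],[0,0,0],[0,0,0],[0,0,0],[0,0,0]], claw=[1,1,1,1,1,1,1,1,1,1])

```text
clock: 2.1
position: [0.4955, -0.2263, 0.2266]
ee_rot: [3.129, 0.281, -0.001]
force: [0.6, -0.2, -1.2]
width: 0.997
gripper_force: 0.0
```

```bash
cat >> h.py <<'E'
from scipy.spatial.transform import Rotation as Ro
def to(s,xyz,yaw=None):
    R=Ro.from_rotvec(s["ee_rot"]);M=R.as_matrix();y=np.arctan2(M[1,0],M[0,0])
    d=M.T@(np.array(xyz)-s["position"])/.025
    print("t",round(float(s["clock"]),2),"pos",np.round(s["position"],4),"yaw",round(y,4),"tilt",np.round(M[:2,2],4),"w",round(float(s["width"]),3),"grip",round(float(s["gripper_force"]),1),"F",np.round(s["force"],1),"M",np.round(s["ft_torque"],2),"q",np.round(s["joints"],2))
    print(" dp units",d.round(2),"rz units",None if yaw is None else round((y-yaw)/.15,2))
E
python3 - <<'E'
from h import *
from cell import arm
to(arm.observe(),[.5335,-.181,.084],.178)
# rectified views of plane z=.066 round hub, aligned to world; x up, y left
o=[]
for n in("top","side"):
    d=dict(np.load(n+"0.npz"));g=np.arange(-60,60,.4)/1000
    X,Y=np.meshgrid(.59-g,.10-g,indexing="ij")
    P=np.stack([X,Y,np.full_like(X,.066)],-1)@d["R"].T+d["t"];p=P@d["K"].T;p=(p[...,:2]/p[...,2:]).astype(np.float32)
    o.append(cv2.remap(d["frame"],p[...,0],p[...,1],cv2.INTER_CUBIC))
im=cv2.resize(np.hstack(o),None,fx=1.33,fy=1.33);cv2.imwrite("pics/hub.png",im[...,::-1])
E
```

```text
t 2.1 pos [ 0.4955 -0.2263  0.2266] yaw 0.1789 tilt [-0.0008 -0.0005] w 0.997 grip 0.0 F [ 0.6 -0.2 -1.2] M [-0.    0.03 -0.05] q [ 0.43  0.31 -0.13  1.76  0.05  1.07 -1.11]
 dp units [ 1.82 -1.51  5.7 ] rz units 0.01
```

View pics/hub.png

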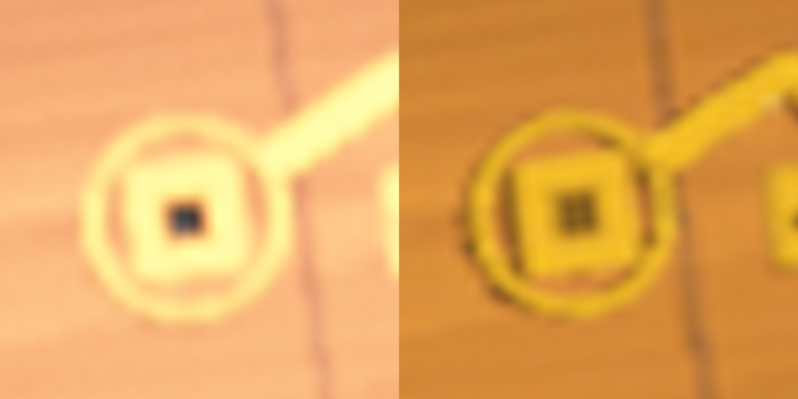

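The rectified hub views give a hub centre of about (0.5855, 0.106) and a boss yaw of about +0.1 rad in the world frame. The ring is centred at pixel (186,216) in the top view and (572,214) in the side view. Now I'll move over the key and go down.

Request:
arm_command(dp=[[0.6,-0.5,0],[0.6,-0.5,0],[0.6,-0.5,0.3],[0,0,0.7],[0,0,0.8],[0,0,0.8],[0,0,0.6],[0,0,0.4],[0,0,0],[0,0,0]], angular=[[0,0,0],[0,0,0],[0,0,0],[0,0,0],[0,0,0],[0,0,0],[0,0,0],[0,0,0],[0,0,0],[0,0,0]], claw=[1,1,1,1,1,1,1,1,1,1])

```text
clock: 3.1
position: [0.5338, -0.1817, 0.1372]
ee_rot: [3.129, 0.278, 0.0]
force: [0.2, -0.4, 0.9]
width: 1.001
gripper_force: 0.0
```

```bash
python3 - <<'E'
from h import *
from cell import arm
to(arm.observe(),[.5335,-.181,.084],.178)
from scipy.optimize import minimize
def fit(n,f="0"):
    d=dict(np.load(n+f+".npz"));h=.0005;g=np.arange(-.024,.024,h)
    best=None
    for yaw in np.arange(-.78,.78,.02):
      for dx in np.arange(-.003,.0031,.001):
        for dy in np.arange(-.003,.0031,.001):
          c,s=np.cos(yaw),np.sin(yaw);sc=0
          e=np.linspace(-.014,.014,29)
          ctr=np.array([.5855+dx,(.1042 if n=="top" else .1072)+dy])
          def samp(r):
            a=np.concatenate([np.c_[np.full(29,q*r),e] for q in(1,-1)]+[np.c_[e,np.full(29,q*r)] for q in(1,-1)])
            w=ctr+a@np.array([[c,s],[-s,c]]);P=np.c_[w,np.full(len(w),.066)]@d["R"].T+d["t"];p=P@d["K"].T;p=(p[:,:2]/p[:,2:]).astype(np.float32)
            return cv2.remap(G,p[None,:,0].copy(),p[None,:,1].copy(),cv2.INTER_LINEAR).mean()
          G=d["frame"][...,:2].astype(np.float32).mean(-1)
          v=samp(.0155)-samp(.0195)
          if best is None or v>best[0]:best=(v,yaw,ctr)
    return best
for n in("top","side"):print(n,fit(n))
E
```

```text
t 3.1 pos [ 0.5338 -0.1817  0.1372] yaw 0.1771 tilt [ 0.0003 -0.0004] w 1.001 grip 0.0 F [ 0.2 -0.4  0.9] M [-0.02  0.04 -0.01] q [ 0.34  0.43 -0.15  1.82  0.08  0.89 -1.24]
 dp units [-0.01 -0.03  2.13] rz units -0.01
top (np.float32(17.909927), np.float64(0.10000000000000075), array([0.5845, 0.1042]))
side (np.float32(38.282806), np.float64(0.12000000000000077), array([0.5865, 0.1062]))
```

Request:
arm_command(dp=[[0,0,0.6],[0,0,0.6],[0,0,0.5],[0,0,0.43],[0,0,0],[0,0,0],[0,0,0],[0,0,0],[0,0,0],[0,0,0]], angular=[[0,0,0],[0,0,0],[0,0,0],[0,0,0],[0,0,0],[0,0,0],[0,0,0],[0,0,0],[0,0,0],[0,0,0]], claw=[1,1,1,1,0.5,0.3,0.2,0.1,0.05,0], force=25)

```text
clock: 4.1
position: [0.534, -0.181, 0.0837]
ee_rot: [3.129, 0.279, 0.001]
force: [0.6, 0.4, 0.0]
width: 0.528
gripper_force: 0.0
```

Request:
arm_command(dp=[[0,0,0],[0,0,0],[0,0,0],[0,0,0]], angular=[[0,0,0],[0,0,0],[0,0,0],[0,0,0]], claw=[0,0,0,0])

```text
clock: 4.5
position: [0.5339, -0.1811, 0.0835]
ee_rot: [3.129, 0.279, 0.0]
force: [-0.2, -2.1, 0.9]
width: 0.176
gripper_force: 0.8
```

```bash
python3 - <<'E'
from h import *
from cell import arm
to(arm.observe(),[.5335,-.181,.165],.178)
E
```

```text
t 4.5 pos [ 0.5339 -0.1811  0.0835] yaw 0.1776 tilt [ 0.0001 -0.0002] w 0.176 grip 0.8 F [-0.2 -2.1  0.9] M [-0.34 -0.09 -0.02] q [ 0.33  0.5  -0.14  1.87  0.1   0.77 -1.25]
 dp units [-0.01 -0.01 -3.26] rz units -0.0
```

Request:
arm_command(dp=[[0,0,0],[0,0,0],[0,0,0],[0,0,-0.2],[0,0,-0.4],[0,0,-0.6],[0,0,-0.7],[0,0,-0.7],[0,0,-0.6],[0,0,0]], angular=[[0,0,0],[0,0,0],[0,0,0],[0,0,0],[0,0,0],[0,0,0],[0,0,0],[0,0,0],[0,0,0],[0,0,0]], claw=[0,0,0,0,0,0,0,0,0,0])

```text
clock: 5.5
position: [0.5353, -0.1812, 0.1662]
ee_rot: [3.128, 0.279, 0.007]
force: [0.4, -0.6, -2.7]
width: 0.151
gripper_force: 25.0
```

```bash
python3 - <<'E'
from h import *
from cell import arm
to(arm.observe(),[.5855,.1055,.165],.11+np.pi/2)
d=arm.get_image("side");np.savez("side1.npz",**d);T=arm.get_image("top")
u,v=proj(d,arm.observe()["position"]).astype(int);print(u,v)
crop(d,u-50,v-60,u+50,v+50,5,"pics/lift.png")
E
```

```text
t 5.5 pos [ 0.5353 -0.1812  0.1662] yaw 0.1777 tilt [ 0.0043 -0.0011] w 0.151 grip 25.0 F [ 0.4 -0.6 -2.7] M [-0.05 -0.1  -0.01] q [ 0.34  0.4  -0.15  1.79  0.07  0.95 -1.23]
 dp units [  4.   -10.93   0.05] rz units -10.02
275 124
```

View pics/lift.png

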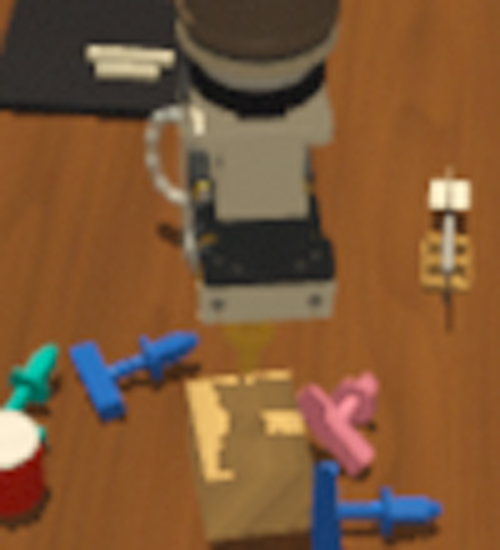

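The crop shows the key gripped and lifted clear of the stand at crop (250,345). The blue and pink look-alikes, which stood loose on their tips, have tipped over on their own. One of them was far from the gripper and no contact force was read. I'll carry the key to the hub.

Request:
arm_command(dp=[[0.12,-0.33,0],[0.24,-0.66,0],[0.34,-0.94,0],[0.34,-0.94,0],[0.34,-0.94,0],[0.34,-0.94,0],[0.34,-0.94,0],[0.34,-0.94,0],[0.34,-0.94,0],[0.34,-0.94,0]], angular=[[0,0,0],[0,0,0],[0,0,0],[0,0,0],[0,0,0],[0,0,0],[0,0,0],[0,0,0],[0,0,0],[0,0,0]], claw=[0,0,0,0,0,0,0,0,0,0])

```text
clock: 6.6
position: [0.5713, 0.0438, 0.1624]
ee_rot: [-3.129, -0.28, 0.003]
force: [0.1, 0.4, -2.5]
width: 0.158
gripper_force: 25.0
```

Request:
arm_command(dp=[[0.34,-0.94,0],[0.34,-0.94,0],[0.24,-0.54,0],[0,0,0],[0,0,0],[0,0,0],[0,0,0],[0,0,0],[0,0,0],[0,0,0]], angular=[[0,0,0],[0,0,0],[0,0,0],[0,0,-1],[0,0,-1],[0,0,-1],[0,0,-1],[0,0,-1],[0,0,-1],[0,0,-1]], claw=[0,0,0,0,0,0,0,0,0,0])

```text
clock: 7.6
position: [0.5836, 0.1053, 0.1627]
ee_rot: [-2.563, -1.817, 0.002]
force: [-0.1, -0.4, -1.9]
width: 0.15
gripper_force: 25.0
```

Request:
arm_command(dp=[[0,0,0],[0,0,0],[0,0,0],[0,0,0],[0,0,0]], angular=[[0,0,-1],[0,0,-1],[0,0,-1],[0,0,0],[0,0,0]], claw=[0,0,0,0,0])

```text
clock: 8.1
position: [0.5837, 0.1053, 0.163]
ee_rot: [-2.105, -2.331, 0.001]
force: [-0.4, -0.5, -2.8]
width: 0.152
gripper_force: 25.0
```

```bash
python3 - <<'E'
from h import *
from cell import arm
to(arm.observe(),[.5855,.1055,.165],.11+np.pi/2)
o=[]
for n in("top","side"):
    d=arm.get_image(n);np.savez(n+"2.npz",**d)
    u,v=proj(d,[.5855,.1055,.11]).astype(int);print(n,u,v,proj(d,[.5855,.1055,.066]),proj(d,[.5855,.1055,.106]))
    o.append(cv2.resize(d["frame"][v-35:v+45,u-40:u+40],None,fx=5,fy=5,interpolation=cv2.INTER_CUBIC))
cv2.imwrite("pics/over.png",np.hstack(o)[...,::-1])
E
```

```text
t 8.1 pos [0.5837 0.1053 0.163 ] yaw 1.6728 tilt [-0.001 -0.   ] w 0.152 grip 25.0 F [-0.4 -0.5 -2.8] M [-0.   -0.15 -0.01] q [ 0.13  0.51 -0.57  1.7   0.31  1.03 -0.45]
 dp units [-0.    0.07 -0.08] rz units -0.05
top 220 195 [221.44733581 197.30304359] [220.40227793 195.37367741]
side 246 208 [247.12739203 217.80226386] [246.49644591 209.69551399]
```

View pics/over.png

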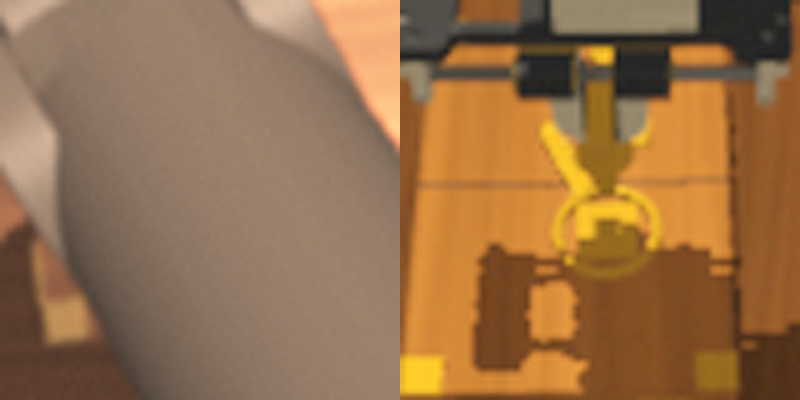

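The side crop shows the key tip hanging just above the hub, at crop (605,190), with the ring centre at (607,230). That matches the prediction to about 1 px. I'll go down to just above the mouth, then lower gently.

Request:
arm_command(dp=[[0.03,0.1,0.2],[0,0,0.4],[0,0,0.4],[0,0,0.3],[0,0,0.14],[0,0,0],[0,0,0]], angular=[[0,0,0],[0,0,0],[0,0,0],[0,0,0],[0,0,0],[0,0,0],[0,0,0]], claw=[0,0,0,0,0,0,0])

```text
clock: 8.9
position: [0.5865, 0.1067, 0.1276]
ee_rot: [2.1, 2.337, 0.0]
force: [0.0, -0.3, -1.7]
width: 0.151
gripper_force: 25.0
```

Request:
arm_command(dp=[[0,0,0.08],[0,0,0.08],[0,0,0.08],[0,0,0]], angular=[[0,0,0],[0,0,0],[0,0,0],[0,0,0]], claw=[0,0,0,0])

```text
clock: 9.3
position: [0.5862, 0.1065, 0.1212]
ee_rot: [-2.099, -2.337, 0.001]
force: [0.2, 0.1, -2.0]
width: 0.151
gripper_force: 25.0
```

```bash
python3 - <<'E'
from h import *
from cell import arm
to(arm.observe(),[.586,.1062,.1145],.11+np.pi/2)
d=arm.get_image("side");np.savez("side3.npz",**d)
u,v=proj(d,[.5855,.1055,.085]).astype(int)
crop(d,u-30,v-25,u+30,v+25,10,"pics/in.png");print(u,v)
E
```

```text
t 9.3 pos [0.5862 0.1065 0.1212] yaw 1.6777 tilt [-0.0004 -0.0002] w 0.151 grip 25.0 F [ 0.2  0.1 -2. ] M [-0.02 -0.16  0.03] q [ 0.11  0.56 -0.55  1.73  0.35  0.95 -0.47]
 dp units [-0.01 -0.01  0.27] rz units -0.02
246 214
```

View pics/in.png

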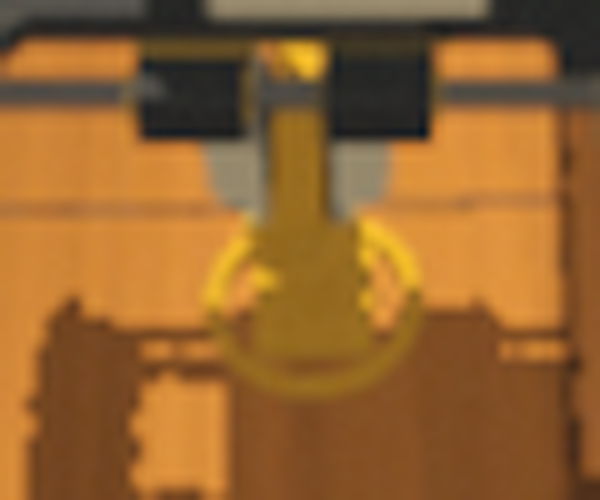

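The crop shows the spindle centred over the boss with no contact force. The tip is about 3 mm inside the mouth, so I'll keep lowering gently.

Request:
arm_command(dp=[[0,0,0.06],[0,0,0.06],[0,0,0.06],[0,0,0]], angular=[[0,0,0],[0,0,0],[0,0,0],[0,0,0]], claw=[0,0,0,0])

```text
clock: 9.75
position: [0.5862, 0.1058, 0.1167]
ee_rot: [2.1, 2.336, -0.002]
force: [0.4, -2.9, -2.7]
width: 0.152
gripper_force: 25.0
```

```bash
cat > o.py <<'E'
from h import *
from cell import arm
to(arm.observe(),[.586,.1062,.0895],.11+np.pi/2)
E
python3 o.py
```

```text
t 9.75 pos [0.5862 0.1058 0.1167] yaw 1.6772 tilt [-0.0005 -0.0011] w 0.152 grip 25.0 F [ 0.4 -2.9 -2.7] M [-0.69 -0.22  0.03] q [ 0.11  0.56 -0.55  1.74  0.35  0.94 -0.47]
 dp units [ 0.02 -0.01  1.09] rz units -0.02
```

Request:
arm_command(dp=[[-0.05,0,0],[0,0,0.06],[0,0,0.06],[0,0,0]], angular=[[0,0,0],[0,0,0],[0,0,0],[0,0,0]], claw=[0,0,0,0])

```text
clock: 10.15
position: [0.5863, 0.1053, 0.1136]
ee_rot: [-2.099, -2.337, 0.001]
force: [-0.8, -0.6, -3.1]
width: 0.153
gripper_force: 25.0
```

```bash
python3 o.py
```

```text
t 10.15 pos [0.5863 0.1053 0.1136] yaw 1.6777 tilt [-0.0005 -0.0002] w 0.153 grip 25.0 F [-0.8 -0.6 -3.1] M [-0.48  0.07 -0.05] q [ 0.11  0.57 -0.55  1.74  0.35  0.93 -0.47]
 dp units [ 0.04 -0.01  0.97] rz units -0.02
```

Request:
arm_command(dp=[[-0.01,0,0.06],[0,0,0.06],[0,0,0]], angular=[[0,0,0],[0,0,0],[0,0,0]], claw=[0,0,0])

```text
clock: 10.45
position: [0.5863, 0.1051, 0.1107]
ee_rot: [-2.099, -2.337, 0.001]
force: [-0.6, -1.6, -3.4]
width: 0.152
gripper_force: 25.0
```

```bash
python3 o.py
```

```text
t 10.45 pos [0.5863 0.1051 0.1107] yaw 1.6778 tilt [-0.0005 -0.0002] w 0.152 grip 25.0 F [-0.6 -1.6 -3.4] M [-0.45  0.17  0.04] q [ 0.11  0.57 -0.54  1.74  0.36  0.93 -0.48]
 dp units [ 0.04 -0.01  0.85] rz units -0.02
```

Request:
arm_command(dp=[[-0.02,0,0.06],[0,0,0.08],[0,0,0.08],[0,0,0.08],[0,0,0]], angular=[[0,0,0],[0,0,0],[0,0,0],[0,0,0],[0,0,0]], claw=[0,0,0,0,0])

```text
clock: 10.95
position: [0.5863, 0.1048, 0.103]
ee_rot: [-2.099, -2.337, 0.0]
force: [-1.0, 0.1, -3.6]
width: 0.15
gripper_force: 25.0
```

```bash
python3 o.py
```

```text
t 10.95 pos [0.5863 0.1048 0.103 ] yaw 1.6778 tilt [-0.0005  0.0001] w 0.15 grip 25.0 F [-1.   0.1 -3.6] M [-0.06  0.29 -0.01] q [ 0.1   0.58 -0.54  1.75  0.36  0.91 -0.48]
 dp units [ 0.06 -0.01  0.54] rz units -0.02
```

Request:
arm_command(dp=[[0,-0.01,0.08],[0,0,0.08],[0,0,0.08],[0,0,0.08],[0,0,0.06],[0,0,0]], angular=[[0,0,0],[0,0,0],[0,0,0],[0,0,0],[0,0,0],[0,0,0]], claw=[0,0,0,0,0,0])

```text
clock: 11.55
position: [0.5863, 0.1047, 0.0937]
ee_rot: [-2.099, -2.337, 0.0]
force: [-0.5, 0.7, -2.9]
width: 0.152
gripper_force: 25.0
```

```bash
python3 o.py
```

```text
t 11.55 pos [0.5863 0.1047 0.0937] yaw 1.6778 tilt [-0.0002  0.    ] w 0.152 grip 25.0 F [-0.5  0.7 -2.9] M [-0.07  0.2   0.01] q [ 0.1   0.59 -0.53  1.76  0.37  0.9  -0.49]
 dp units [ 0.06 -0.01  0.17] rz units -0.02
```

Nearly home, so I'm lowering in 0.5–1 mm steps to feel the collar seat.

Request:
arm_command(dp=[[0,0,0.05],[0,0,0.04],[0,0,0.04],[0,0,0]], angular=[[0,0,0],[0,0,0],[0,0,0],[0,0,0]], claw=[0,0,0,0])

```text
clock: 11.95
position: [0.5863, 0.1047, 0.0906]
ee_rot: [-2.1, -2.337, -0.0]
force: [-1.1, 0.5, -3.1]
width: 0.15
gripper_force: 25.0
```

```bash
python3 o.py
```

```text
t 11.95 pos [0.5863 0.1047 0.0906] yaw 1.6777 tilt [0. 0.] w 0.15 grip 25.0 F [-1.1  0.5 -3.1] M [ 0.01  0.28 -0.  ] q [ 0.1   0.59 -0.53  1.76  0.37  0.89 -0.49]
 dp units [ 0.06 -0.01  0.04] rz units -0.02
```

Request:
arm_command(dp=[[0,0,0.03],[0,0,0.02],[0,0,0.02],[0,0,0]], angular=[[0,0,0],[0,0,0],[0,0,0],[0,0,0]], claw=[0,0,0,0])

```text
clock: 12.35
position: [0.5864, 0.1047, 0.0892]
ee_rot: [2.099, 2.337, 0.0]
force: [-1.7, -0.3, 0.6]
width: 0.151
gripper_force: 25.0
```

```bash
python3 o.py
```

```text
t 12.35 pos [0.5864 0.1047 0.0892] yaw 1.6777 tilt [ 0.0003 -0.0001] w 0.151 grip 25.0 F [-1.7 -0.3  0.6] M [-0.13  0.53 -0.01] q [ 0.1   0.59 -0.53  1.76  0.37  0.89 -0.49]
 dp units [ 0.06 -0.01 -0.01] rz units -0.02
```

The collar seats at TCP 0.0892, with Fz up 3.5 N as predicted. Now I'll turn clockwise gently.

Request:
arm_command(dp=[[0,0,0],[0,0,0],[0,0,0],[0,0,0],[0,0,0],[0,0,0],[0,0,0],[0,0,0],[0,0,0],[0,0,0]], angular=[[0,0,0.2],[0,0,0.4],[0,0,0.4],[0,0,0.4],[0,0,0.4],[0,0,0.4],[0,0,0.4],[0,0,0.4],[0,0,0],[0,0,0]], claw=[0,0,0,0,0,0,0,0,0,0])

```text
clock: 13.35
position: [0.5861, 0.1044, 0.0892]
ee_rot: [2.567, 1.811, -0.001]
force: [-4.9, -2.1, 6.3]
width: 0.151
gripper_force: 25.0
```

```bash
python3 o.py
```

```text
t 13.35 pos [0.5861 0.1044 0.0892] yaw 1.2286 tilt [-0.0003 -0.0007] w 0.151 grip 25.0 F [-4.9 -2.1  6.3] M [-0.46  1.16  0.02] q [ 0.02  0.57 -0.42  1.77  0.29  0.86 -0.87]
 dp units [ 0.07 -0.03 -0.01] rz units -3.01
```

Request:
arm_command(dp=[[-0.02,-0.03,-0.01],[0,0,0],[0,0,0],[0,0,0],[0,0,0],[0,0,0],[0,0,0]], angular=[[0,0,0],[0,0,0.3],[0,0,0.4],[0,0,0.4],[0,0,0.4],[0,0,0],[0,0,0]], claw=[0,0,0,0,0,0,0])

```text
clock: 14.05
position: [0.5858, 0.1044, 0.0893]
ee_rot: [2.753, 1.513, 0.001]
force: [-1.7, -1.0, 1.4]
width: 0.15
gripper_force: 25.0
```

```bash
cat >> o.py <<'E'
# rectified hook view on plane z=.064 for both cameras
import sys
if len(sys.argv)>1:
    o=[]
    for n in("top","side"):
        d=arm.get_image(n);g=np.arange(-100,100,.5)/1000
        X,Y=np.meshgrid(.60-g,.06-g,indexing="ij")
        P=np.stack([X,Y,np.full_like(X,.0645)],-1)@d["R"].T+d["t"];p=P@d["K"].T;p=(p[...,:2]/p[...,2:]).astype(np.float32)
        o.append(cv2.remap(d["frame"],p[...,0],p[...,1],cv2.INTER_CUBIC))
    cv2.imwrite("pics/"+sys.argv[1],np.hstack(o)[...,::-1])
E
python3 o.py
```

```text
t 14.05 pos [0.5858 0.1044 0.0893] yaw 1.0049 tilt [ 0.0006 -0.    ] w 0.15 grip 25.0 F [-1.7 -1.   1.4] M [-0.33  0.33 -0.03] q [-0.02  0.56 -0.36  1.78  0.25  0.85 -1.06]
 dp units [ 0.07 -0.03 -0.01] rz units -4.51
```

Request:
arm_command(dp=[[0,-0.01,0],[0,0,0],[0,0,0],[0,0,0],[0,0,0],[0,0,0],[0,0,0]], angular=[[0,0,0.3],[0,0,0.3],[0,0,0.3],[0,0,0.3],[0,0,0.3],[0,0,0],[0,0,0]], claw=[0,0,0,0,0,0,0])

```text
clock: 14.75
position: [0.5856, 0.1045, 0.0892]
ee_rot: [2.906, 1.194, 0.001]
force: [-0.6, -0.7, 1.9]
width: 0.147
gripper_force: 25.0
```

```bash
python3 o.py hook1.png
```

```text
t 14.75 pos [0.5856 0.1045 0.0892] yaw 0.7799 tilt [0.0007 0.    ] w 0.147 grip 25.0 F [-0.6 -0.7  1.9] M [-0.36  0.08  0.02] q [-0.06  0.55 -0.3   1.78  0.21  0.84 -1.25]
 dp units [ 0.06 -0.04 -0.01] rz units -6.01
```

View pics/hook1.png

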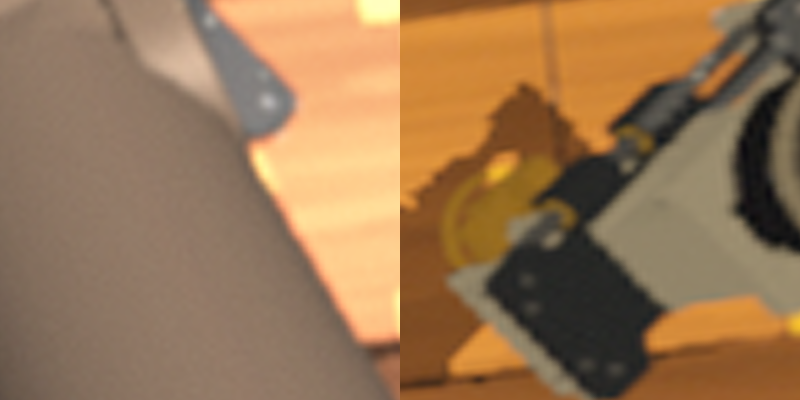

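Both cameras see mainly the gripper, but a sliver of the hook tip at (262,165) in the top view has started moving. I'll continue in smaller steps, watching the torque.

Request:
arm_command(dp=[[0,0,0],[0,0,0],[0,0,0],[0,0,0],[0,0,0]], angular=[[0,0,0.2],[0,0,0.2],[0,0,0.2],[0,0,0],[0,0,0]], claw=[0,0,0,0,0])

```text
clock: 15.35
position: [0.5855, 0.1045, 0.0893]
ee_rot: [2.957, 1.059, 0.001]
force: [1.1, -2.7, 0.5]
width: 0.152
gripper_force: 25.0
```

```bash
cat >> o.py <<'E'
print("q7 effort",round(float(arm.observe()["joint_efforts"][6]),3))
E
python3 o.py
```

```text
t 15.35 pos [0.5855 0.1045 0.0893] yaw 0.6878 tilt [ 0.0004 -0.0001] w 0.152 grip 25.0 F [ 1.1 -2.7  0.5] M [-0.51 -0.29  0.05] q [-0.07  0.55 -0.28  1.78  0.19  0.84 -1.32]
 dp units [ 0.06 -0.04 -0.01] rz units -6.62
q7 effort -0.116
```

Request:
arm_command(dp=[[0,0,0],[0,0,0],[0,0,0],[0,0,0],[0,0,0]], angular=[[0,0,0.1],[0,0,0.1],[0,0,0.1],[0,0,0],[0,0,0]], claw=[0,0,0,0,0])

```text
clock: 15.85
position: [0.5854, 0.1045, 0.0893]
ee_rot: [2.981, 0.992, 0.0]
force: [1.9, -2.8, -0.1]
width: 0.154
gripper_force: 25.0
```

```bash
python3 o.py
```

```text
t 15.85 pos [0.5854 0.1045 0.0893] yaw 0.6427 tilt [ 0.0003 -0.0001] w 0.154 grip 25.0 F [ 1.9 -2.8 -0.1] M [-0.48 -0.54  0.05] q [-0.08  0.55 -0.27  1.78  0.19  0.84 -1.36]
 dp units [ 0.06 -0.04 -0.01] rz units -6.92
q7 effort -0.104
```

Request:
arm_command(dp=[[0,0.02,0],[0,0,0],[0,0,0],[0,0,0],[0,0,0]], angular=[[0,0,0.1],[0,0,0.1],[0,0,0.1],[0,0,0],[0,0,0]], claw=[0,0,0,0,0])

```text
clock: 16.35
position: [0.5855, 0.1044, 0.0893]
ee_rot: [-3.002, -0.925, -0.0]
force: [1.6, -1.2, 0.6]
width: 0.153
gripper_force: 25.0
```

```bash
python3 o.py
```

```text
t 16.35 pos [0.5855 0.1044 0.0893] yaw 0.598 tilt [0.     0.0002] w 0.153 grip 25.0 F [ 1.6 -1.2  0.6] M [-0.01 -0.27  0.09] q [-0.09  0.55 -0.25  1.78  0.18  0.84 -1.4 ]
 dp units [ 0.06 -0.05 -0.01] rz units -7.22
q7 effort -0.107
```

Request:
arm_command(dp=[[0,0,0],[0,0,0],[0,0,0],[0,0,0],[0,0,0]], angular=[[0,0,0.1],[0,0,0.1],[0,0,0.1],[0,0,0],[0,0,0]], claw=[0,0,0,0,0])

```text
clock: 16.85
position: [0.5855, 0.1044, 0.0893]
ee_rot: [-3.022, -0.857, -0.0]
force: [0.6, 1.6, 0.3]
width: 0.148
gripper_force: 25.0
```

```bash
python3 o.py
```

```text
t 16.85 pos [0.5855 0.1044 0.0893] yaw 0.5529 tilt [0.0001 0.0002] w 0.148 grip 25.0 F [0.6 1.6 0.3] M [ 0.22 -0.16  0.07] q [-0.1   0.54 -0.24  1.78  0.17  0.83 -1.44]
 dp units [ 0.05 -0.05 -0.01] rz units -7.52
q7 effort -0.11
```

Request:
arm_command(dp=[[0,0,0],[0,0,0],[0,0,0],[0,0,0]], angular=[[0,0,0.1],[0,0,0.1],[0,0,0],[0,0,0]], claw=[0,0,0,0])

```text
clock: 17.25
position: [0.5855, 0.1043, 0.0892]
ee_rot: [-3.035, -0.812, -0.0]
force: [-0.2, 0.3, 1.4]
width: 0.154
gripper_force: 25.0
```

```bash
python3 o.py
```

```text
t 17.25 pos [0.5855 0.1043 0.0892] yaw 0.5228 tilt [0.     0.0001] w 0.154 grip 25.0 F [-0.2  0.3  1.4] M [ 0.38 -0.14  0.08] q [-0.1   0.54 -0.23  1.78  0.16  0.83 -1.46]
 dp units [ 0.05 -0.06 -0.01] rz units -7.72
q7 effort -0.112
```

Request:
arm_command(dp=[[0,0,0],[0,0,0],[0,0,0],[0,0,0]], angular=[[0,0,0.1],[0,0,0.1],[0,0,0],[0,0,0]], claw=[0,0,0,0])

```text
clock: 17.65
position: [0.5855, 0.1043, 0.0892]
ee_rot: [-3.047, -0.766, 0.0]
force: [0.8, 2.4, 0.7]
width: 0.157
gripper_force: 25.0
```

```bash
python3 o.py
```

```text
t 17.65 pos [0.5855 0.1043 0.0892] yaw 0.4928 tilt [-0.      0.0001] w 0.157 grip 25.0 F [0.8 2.4 0.7] M [ 0.5  -0.12  0.07] q [-0.11  0.54 -0.23  1.78  0.16  0.83 -1.49]
 dp units [ 0.05 -0.06 -0.01] rz units -7.92
q7 effort -0.112
```

Request:
arm_command(dp=[[0,0,0],[0,0,0],[0,0,0],[0,0,0]], angular=[[0,0,0.1],[0,0,0.1],[0,0,0],[0,0,0]], claw=[0,0,0,0])

```text
clock: 18.05
position: [0.5855, 0.1043, 0.0892]
ee_rot: [-3.058, -0.721, -0.0]
force: [0.3, 2.7, 2.4]
width: 0.151
gripper_force: 25.0
```

```bash
python3 o.py
```

```text
t 18.05 pos [0.5855 0.1043 0.0892] yaw 0.4628 tilt [0. 0.] w 0.151 grip 25.0 F [0.3 2.7 2.4] M [ 0.6  -0.03  0.  ] q [-0.11  0.54 -0.22  1.78  0.15  0.83 -1.51]
 dp units [ 0.05 -0.06 -0.01] rz units -8.12
q7 effort -0.112
```

Request:
arm_command(dp=[[0,0,0],[0,0,0],[0,0,0],[0,0,0]], angular=[[0,0,0.1],[0,0,0.1],[0,0,0],[0,0,0]], claw=[0,0,0,0])

```text
clock: 18.45
position: [0.5855, 0.1043, 0.0892]
ee_rot: [3.068, 0.675, 0.0]
force: [0.4, 2.0, 2.1]
width: 0.15
gripper_force: 25.0
```

```bash
python3 o.py
```

```text
t 18.45 pos [0.5855 0.1043 0.0892] yaw 0.4329 tilt [ 0. -0.] w 0.15 grip 25.0 F [0.4 2.  2.1] M [ 0.72 -0.02  0.24] q [-0.12  0.54 -0.21  1.79  0.15  0.83 -1.54]
 dp units [ 0.05 -0.06 -0.01] rz units -8.32
q7 effort -0.231
```

Torque stepped up from 0.11 to 0.24 N m, which suggests the stop. One small step more to confirm.

Request:
arm_command(dp=[[0,-0.01,0],[0,0,0],[0,0,0]], angular=[[0,0,0.1],[0,0,0],[0,0,0]], claw=[0,0,0])

```text
clock: 18.75
position: [0.5855, 0.1043, 0.0892]
ee_rot: [3.073, 0.651, 0.0]
force: [0.6, 2.4, 1.6]
width: 0.151
gripper_force: 25.1
```

```bash
python3 o.py
```

```text
t 18.75 pos [0.5855 0.1043 0.0892] yaw 0.4178 tilt [ 0.0002 -0.0002] w 0.151 grip 25.1 F [0.6 2.4 1.6] M [ 0.51 -0.23  0.25] q [-0.12  0.54 -0.21  1.79  0.14  0.83 -1.55]
 dp units [ 0.05 -0.06 -0.01] rz units -8.42
q7 effort -0.342
```

Request:
arm_command(dp=[[0,0,0],[0,0,0],[0,0,0]], angular=[[0,0,0.1],[0,0,0.05],[0,0,0]], claw=[0,0,0])

```text
clock: 19.05
position: [0.5855, 0.1043, 0.0892]
ee_rot: [3.08, 0.616, 0.0]
force: [1.5, 1.0, 1.2]
width: 0.151
gripper_force: 25.2
```

```bash
python3 o.py
```

```text
t 19.05 pos [0.5855 0.1043 0.0892] yaw 0.3949 tilt [ 0.0001 -0.0001] w 0.151 grip 25.2 F [1.5 1.  1.2] M [ 0.5  -0.26  0.49] q [-0.13  0.54 -0.2   1.79  0.14  0.83 -1.57]
 dp units [ 0.05 -0.06 -0.01] rz units -8.57
q7 effort -0.593
```

The torque climbs linearly to 0.59 N m with almost no more motion, so it's firmly on the stop. I'll ease the torque off, release and lift away.

Request:
arm_command(dp=[[0,0,0],[0,0,0],[0,0,0],[0,0,0],[0,0,0],[0,0,0],[0,0,0],[0,0,0],[0,0,0],[0,0,0]], angular=[[0,0,-0.1],[0,0,-0.15],[0,0,0],[0,0,0],[0,0,0],[0,0,0],[0,0,0],[0,0,0],[0,0,0],[0,0,0]], claw=[0,0,0,0.2,0.3,0.4,0.5,0.6,0.7,0.7])

```text
clock: 20.05
position: [0.5854, 0.1044, 0.0892]
ee_rot: [3.068, 0.674, -0.0]
force: [-0.1, 0.9, -0.3]
width: 0.667
gripper_force: 0.0
```

```bash
python3 o.py
```

```text
t 20.05 pos [0.5854 0.1044 0.0892] yaw 0.4326 tilt [-0.     -0.0001] w 0.667 grip 0.0 F [-0.1  0.9 -0.3] M [-0.    0.02  0.02] q [-0.12  0.54 -0.21  1.79  0.15  0.83 -1.54]
 dp units [ 0.05 -0.06 -0.01] rz units -8.32
q7 effort -0.0
```

Request:
arm_command(dp=[[0,0,-0.2],[0,0,-0.3],[0,0,-0.5],[0,0,-0.7],[0,0,-0.9],[0,0,-0.9],[0,0,-0.9],[0,0,-0.9],[0,0,-0.5],[0,0,0]], angular=[[0,0,0],[0,0,0],[0,0,0],[0,0,0],[0,0,0],[0,0,0],[0,0,0],[0,0,0],[0,0,0],[0,0,0]], claw=[0.7,0.7,0.7,0.7,0.7,0.7,0.7,0.7,0.7,0.7])

```text
clock: 21.05
position: [0.5865, 0.1047, 0.2367]
ee_rot: [-3.068, -0.674, -0.006]
force: [0.7, -1.0, 0.8]
width: 0.699
gripper_force: 0.0
```

Request:
arm_command(dp=[[-0.5,-0.2,0],[-0.9,-0.4,0],[-0.9,-0.4,0],[-0.9,-0.4,0],[-0.9,-0.4,0],[-0.9,-0.4,0],[-0.9,-0.4,0],[-0.9,-0.4,0],[-0.4,-0.2,0],[0,0,0]], angular=[[0,0,0],[0,0,0],[0,0,0],[0,0,0],[0,0,0],[0,0,0],[0,0,0],[0,0,0],[0,0,0],[0,0,0]], claw=[0.7,0.7,0.7,0.7,0.7,0.7,0.7,0.7,0.7,0.7])

```text
clock: 22.05
position: [0.3874, 0.1014, 0.2339]
ee_rot: [3.068, 0.675, -0.001]
force: [-0.1, -1.3, -0.1]
width: 0.7
gripper_force: 0.0
```

```bash
python3 o.py hook2.png; python3 - <<'E'
from h import *
from cell import arm
for n in("top","side"):
    d=arm.get_image(n);P=cloud(d);m=(abs(P[...,0]-.586)<.05)&(abs(P[...,1]-.105)<.05)&(P[...,2]>.1)&(P[...,2]<.14)
    if m.sum()>5:print(n,m.sum(),rect(P[m]),np.percentile(P[m][:,2],[5,50,95]).round(3))
E
```

```text
t 22.05 pos [0.3874 0.1014 0.2339] yaw 0.4334 tilt [-0.0006 -0.0006] w 0.7 grip 0.0 F [-0.1 -1.3 -0.1] M [ 0.02 -0.06  0.03] q [-0.11  0.08 -0.3   2.04  0.03  1.02 -1.56]
 dp units [7.3  3.16 5.77] rz units -8.32
q7 effort -0.013
top 130 ((583.5855712890625, 104.59525299072266), (64.36597442626953, 13.859393119812012), 25.007421493530273) [0.115 0.118 0.12 ]
side 178 ((586.9147338867188, 108.14692687988281), (64.6827163696289, 15.727054595947266), 26.047039031982422) [0.102 0.114 0.118]
```

View pics/hook2.png

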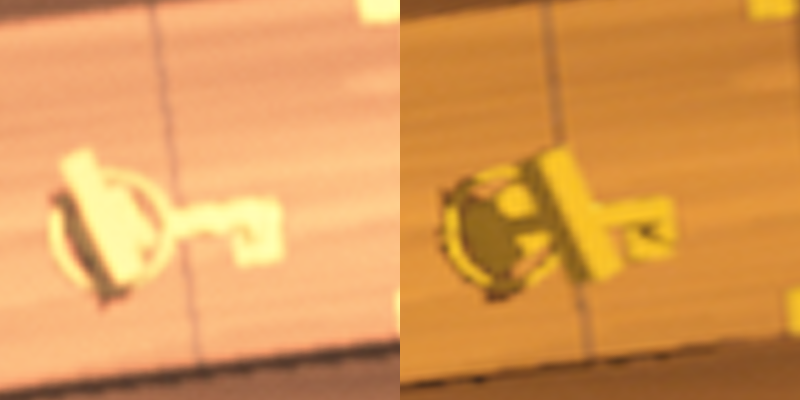

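The last picture shows the hook arm lying round against the keeper, at (260,210) in the top view. The handle stands in the hub with its bar top at 0.118 m, which means the collar is fully home. I'm handing in.

```bash
python3 -c "
from cell import arm
print(arm.sign_off())"
```

```text
the job is handed in; nothing more can be done
None
```

The T-handle is standing in the hub with its collar fully home and the hook turned clockwise to its stop on the keeper; the job is handed in at about 22 s, but the loose blue and pink look-alikes tipped over early on, with no contact force read.

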